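# Load both pipe fit-up jigs

### The arm

A 6-joint arm with a two-finger parallel gripper is mounted at the origin on the work surface. World frame = base frame: x ahead of the robot, y to its left, z up, the work surface at z = 0. Lengths are in m, angles in degrees, forces in N, time in s.
With the tool pointing down it reaches from about 0.325 to 0.775 m from the base axis. Payload 5.5 kg.
Tool frame: the origin (TCP) lies at the centre of the arm's flange, where the gripper is bolted on; the fingertips stand 182 mm ahead of it and the grasp point (between the pads) lies 163 mm ahead of it; z points along the fingers, y is the line along which they close (so a half turn about z gives the same grasp; the last joint's range is limited). The gripper opens to 88 mm and grips with 3 to 60 N. Pads are 20 mm wide; open, the fingers measure 115 mm over their backs; the gripper's body (75 mm by 178 mm) begins 61 mm behind the grasp point.
Start: joints at [-72.233, 5.22, 70.514, -0, 104.267, -3.249], TCP at [0.215, -0.56, 0.405] pointing down, gripper open.
Joint ranges: [-164.24, 164.24], [-49.07, 125.15], [9.68, 141.18], [-86.29, 266.29], [3.28, 154.24], [-151.56, 151.56]. Speed limits (degrees/s): [147.25, 147.25, 172.46, 180, 180, 180].

### API

Orientations are given as [roll, pitch, yaw] about the fixed x, y, z axes, in that order (R = Rz(yaw) Ry(pitch) Rx(roll)).
In Python, from station import r gives the robot as it stands. The module is installed in compiled form; this text tells all that it offers. Calls block until the motion is done:
- r.reach(position, orientation): joint-space move of the TCP to a pose.
- r.servo_line(position, rotation=None, speed=0.15): straight line of the TCP; rotation=None keeps the orientation; speed is the mean speed in m/s.
- r.move_joints(angles): joint-space move.
- r.let_go() and r.grab(squeeze=None): open the fingers fully, or close them until they stop; squeeze is the grip in N (None keeps the last).
- r.wait(seconds).
- r.inverse_kinematics(position, orientation): joint angles nearest the present ones, or None.
- r.sense(): the state.
- r.snapshot(name): name is "side" or "top"; returns a dict with "frame" (420x560x3 uint8, red, green, blue), "fx", "fy", "cx", "cy" (pixels), "dist_coeffs" ([k1, k2, p1, p2, k3] as OpenCV has them; the pictures are not rectified), "R" (3x3) and "t" (3): a world point X has camera coordinates R X + t. Camera axes: x right, y down, z forward; pixel columns grow to the right and rows downward; lengths in m; the calibration is good to about 2 mm. A picture is of the moment at which its call begins. There is no depth.
A pose or a line that the arm cannot do raises r.IKError and nothing moves.
- r.hand_in(): hands the job in; it is judged then, once.
The state is a dict: "clock": time; "joints": joint angles; "joint_vel": joint speeds; "joint_torque": joint torques, N m; "tcp_pos": TCP position; "orientation": TCP orientation; "contact_force": force on the tool from outside, world axes, zero at the start; "torque": the same for the moment, N m; "opening": finger opening in m; "gripper_force": force on a finger pad.
Only numpy, scipy, OpenCV 4.12 (cv2) and the standard library are available. Lean on these libraries where they do the work, as an engineer would, in place of code of your own. Each camera call takes 0.05 s, during which the arm holds its last target. There are 200 camera calls.

### The job

Load the two pipe jigs for tack welding: over the tall slim pin stack, from the bottom up, the wide flange, the pipe stub and the smaller cap ring; over the short stout pin stack the small flange and then, on top, the larger cap ring. The cap rings look much alike, but only the one with the wider bore goes over the stout pin, and the other belongs on the slim pin. Both flanges stay hub upward, and every piece must end threaded on its pin, sitting square and fully down on the plate or on the piece below, and let go.

Things in the scene. Friction and masses are not known exactly. Their poses are not given: they have to be found in the camera images.
- tall_jig: Fixed jig: a dark steel plate 100 x 100 x 12 mm on the table, with an upright slim bare-metal pin, 14 mm in diameter and 68 mm long above the plate, in its middle; the last 6 mm taper to 6 mm. Origin on the pin's axis at table level (plate top at 12 mm, pin tip at 80 mm above it); z up.
- short_jig: Fixed jig: a dark steel plate 100 x 100 x 12 mm on the table, with an upright stout bare-metal pin, 20 mm in diameter and 40 mm long above the plate, in its middle; the last 6 mm taper to 6 mm. Origin on the pin's axis at table level (plate top at 12 mm, pin tip at 52 mm above it); z up.
- wide_flange_mid (a point): Wide steel pipe flange, 0.32 kg: a disc 68 mm in diameter and 8 mm thick with four dark bolt marks, and on it a hub 40 mm in diameter and 22 mm high; 30 mm high in all, through bore 20 mm. Stands upright at the start; this point is its centre, half-way up on its axis; z is its axis, pointing up.
- small_flange_mid (a point): Small steel pipe flange, 0.16 kg: a disc 54 mm in diameter and 8 mm thick with four dark bolt marks, and on it a hub 36 mm in diameter and 18 mm high; 26 mm high in all, through bore 26 mm. Stands upright at the start; this point is its centre, half-way up on its axis; z is its axis, pointing up.
- pipe_mid (a point): Short dark steel pipe stub, 0.15 kg: plain tube 40 mm in outer diameter, through bore 24 mm, 26 mm high. Stands upright at the start; this point is its centre, half-way up on its axis; z is its axis, pointing up.
- small_cap_mid (a point): Smaller aluminium cap ring, 0.13 kg: 42 mm in outer diameter, through bore 19 mm, 32 mm high. Stands upright at the start; this point is its centre, half-way up on its axis; z is its axis, pointing up.
- large_cap_mid (a point): Larger aluminium cap ring, 0.17 kg: 50 mm in outer diameter, through bore 25 mm, 32 mm high. Stands upright at the start; this point is its centre, half-way up on its axis; z is its axis, pointing up.

How it is judged (in metres and radians):
At the end, for the whole second after the job is handed in: Tall pin, upward: wide flange, pipe, smaller cap ring; short pin: small flange, larger cap ring. Each released, at rest, upright (flanges hub up) within 0.12 rad, centre within 8 mm of the pin axis and 4 mm of its seated height (27, 55, 84 mm over the table on the tall jig; 25, 54 mm on the short) (horizontal distance between each of wide_flange_mid, pipe_mid, small_cap_mid and tall_jig below 0.008 m and z of wide_flange_mid in the frame of tall_jig between 0.023 and 0.031 m and linear speed of each of wide_flange, pipe, small_cap, small_flange, large_cap below 0.02 m/s and contact force between each of wide_flange, pipe, small_cap, small_flange, large_cap and the fingers below 0.1 N and angle between each of wide_flange_mid, small_flange_mid's own z axis and vertical below 0.12 rad and z of pipe_mid in the frame of tall_jig between 0.051 and 0.059 m and angle between the z axis of each of pipe_mid, small_cap_mid and the z axis of tall_jig, either way round below 0.12 rad and z of small_cap_mid in the frame of tall_jig between 0.08 and 0.088 m and horizontal distance between each of small_flange_mid, large_cap_mid and short_jig below 0.008 m and z of small_flange_mid in the frame of short_jig between 0.021 and 0.029 m and z of large_cap_mid in the frame of short_jig between 0.05 and 0.058 m and angle between the z axis of large_cap_mid and the z axis of short_jig, either way round below 0.12 rad); the robot touches nothing.
It also fails if it takes over 138 s, if anything falls off the work surface, if the arm or the gripper's body presses on something with over 40 N, if the wrist force passes 120 N, or if a joint passes its speed limit or range.

## Working session

There is one attempt and no reset: what is moved stays moved. The work goes in short steps, each a Python script; the robot and the scene stay as the last script left them, time stands still between calls to the robot, and variables do not carry over. Pictures are saved under pics/ and viewed, at most 14 in all, crops included, and the job is handed in when it is done.

```bash
mkdir -p pics
python3 - <<'E'
from station import r
import cv2,numpy as np
for n in("top","side"):
    s=r.snapshot(n); cv2.imwrite(f"pics/{n}0.png",s["frame"][:,:,::-1])
    print(n,s["fx"],s["cx"],s["cy"],s["dist_coeffs"],np.round(s["R"],4).tolist(),(-s["R"].T@s["t"]).round(4))
s=r.sense();print(s)
E
```

```text
top 498.5119075512701 282.78395016954977 198.79376714802143 [-0.00607429  0.          0.          0.          0.        ] [[-0.0249, -0.9997, 0.0073], [-0.9946, 0.024, -0.101], [0.1008, -0.0097, -0.9949]] [0.4154 0.0113 1.1393]
side 521.532279211817 285.46178032796115 205.4081615733694 [-0.17672381  0.          0.          0.          0.        ] [[0.9641, -0.2653, 0.0101], [-0.15, -0.5759, -0.8037], [0.219, 0.7733, -0.595]] [ 0.2579 -0.8589  0.7415]
{'clock': 0.1, 'joints': array([-7.22320455e+01,  5.25895670e+00,  7.05755648e+01, -2.23734366e-03,
        1.04266163e+02, -3.25101346e+00]), 'joint_vel': array([-0.0449407 , -0.00877398, -0.11560391,  0.06999203,  0.12170064,
        0.00217332]), 'joint_torque': array([ 1.29554821e-03, -4.47857988e+01, -4.07569027e+01,  6.98653073e-02,
        2.84667715e-02, -1.19483811e-04]), 'tcp_pos': array([ 0.21519175, -0.56013879,  0.40361221]), 'orientation': array([-1.79899355e+02, -3.54402223e-03,  2.10184155e+01]), 'contact_force': array([0.60200214, 0.65759198, 0.1770994 ]), 'torque': array([-0.01163533,  0.00928243,  0.02034875]), 'gripper_force': 0.0, 'opening': 0.08779392155425897}
```

View pics/top0.png

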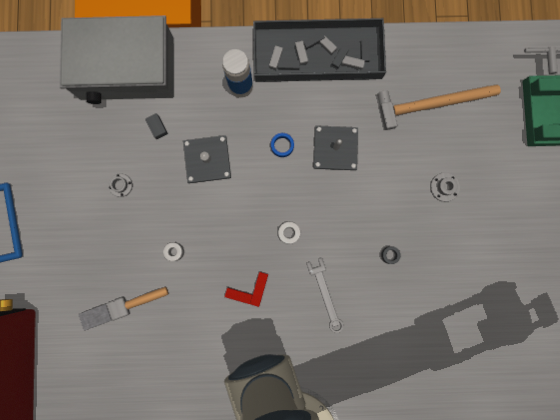

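View pics/side0.png

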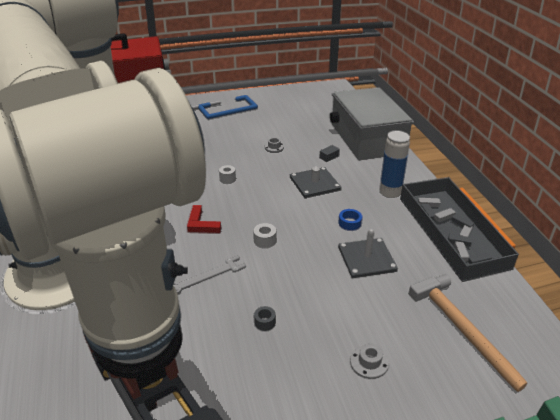

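The top view (px) shows the short jig pin at (205,157), the tall jig pin at (336,147), the small flange at (120,185) and the wide flange at (445,187). The pipe is at (390,255), the larger cap at (289,233) and the smaller cap at (173,252). The same pieces are all visible in the side view. Next I'll zoom in with a montage of crops.

```bash
cat > h.py <<'E'
from station import r
import cv2,numpy as np
def K(s): return np.array([[s["fx"],0,s["cx"]],[0,s["fy"],s["cy"]],[0,0,1.]])
def ray(s,p,z):
    u=cv2.undistortPoints(np.float64([[p]]),K(s),np.float64(s["dist_coeffs"]))[0,0]
    C=-s["R"].T@s["t"]; d=s["R"].T@np.array([*u,1]); return C+d*(z-C[2])/d[2]
def proj(s,X):
    return cv2.projectPoints(np.float64([X]),cv2.Rodrigues(np.float64(s["R"]))[0],np.float64(s["t"]),K(s),np.float64(s["dist_coeffs"]))[0][0,0]
def crop(s,p,h=22,k=9):
    x,y=np.int32(np.round(p)); c=s["frame"][y-h:y+h,x-h:x+h,::-1]
    return cv2.resize(c,None,fx=k,fy=k,interpolation=cv2.INTER_CUBIC),(x-h,y-h)
E
python3 - <<'E'
from h import *
T=r.snapshot("top");S=r.snapshot("side")
G=dict(tall=((336,146),.08),short=((205,156),.052),wide=((446,186),.03),small=((120,184),.026),pipe=((390,255),.026),lcap=((289,233),.032),scap=((173,252),.032))
rows=[]
for s in(T,S):
    row=[]
    for n,(p,z) in G.items():
        X=ray(T,p,z); q=p if s is T else proj(s,X)
        c,o=crop(s,q,20,10); row.append(cv2.resize(c,(200,200)))
        print(n,X.round(4),o)
    rows.append(row)
z=np.zeros((200,200,3),np.uint8)
for i in(0,1):
    m=np.vstack([np.hstack(rows[i][:4]),np.hstack(rows[i][4:]+[z])]); cv2.imwrite(f"pics/m{i}.png",m)
E
```

```text
tall [ 0.6346 -0.1169  0.08  ] (np.int32(316), np.int32(126))
short [0.6247 0.1701 0.052 ] (np.int32(185), np.int32(136))
wide [ 0.5478 -0.3674  0.03  ] (np.int32(426), np.int32(166))
small [0.5704 0.3653 0.026 ] (np.int32(100), np.int32(164))
pipe [ 0.3968 -0.2349  0.026 ] (np.int32(370), np.int32(235))
lcap [ 0.451  -0.0115  0.032 ] (np.int32(269), np.int32(213))
scap [0.4155 0.2455 0.032 ] (np.int32(153), np.int32(232))
tall [ 0.6346 -0.1169  0.08  ] (np.int32(344), np.int32(209))
short [0.6247 0.1701 0.052 ] (np.int32(295), np.int32(148))
wide [ 0.5478 -0.3674  0.03  ] (np.int32(349), np.int32(330))
small [0.5704 0.3653 0.026 ] (np.int32(254), np.int32(122))
pipe [ 0.3968 -0.2349  0.026 ] (np.int32(244), np.int32(293))
lcap [ 0.451  -0.0115  0.032 ] (np.int32(244), np.int32(210))
scap [0.4155 0.2455 0.032 ] (np.int32(207), np.int32(150))
```

View pics/m0.png

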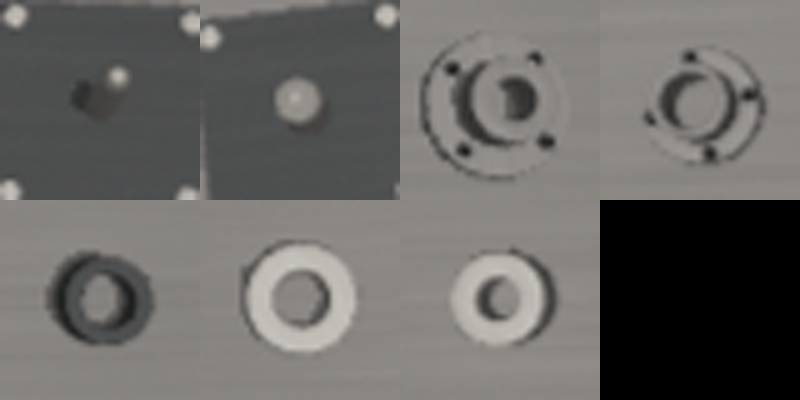

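View pics/m1.png

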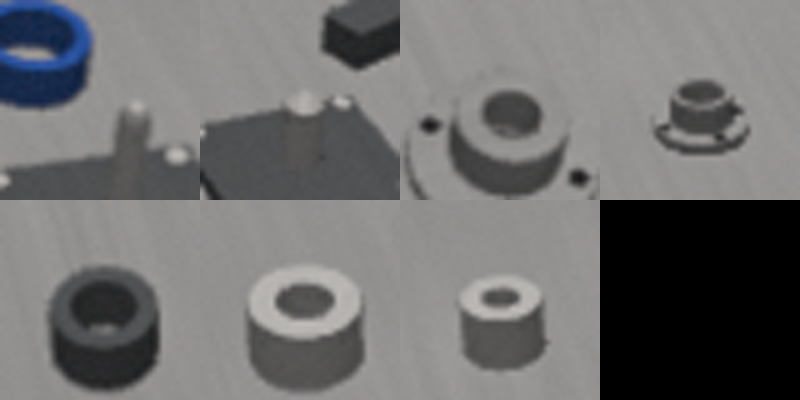

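The crops confirm which cap is which: the outer diameter of the top-view cap at (289,232) spans about 22 px, or 50 mm, so it is the larger one, and the other at (172,251) is the smaller. From the crops I read off tip and bore centres in both views, and I'll compare the two.

Run:
```python
from h import *
T=r.snapshot("top");S=r.snapshot("side")
G=dict(tall=((339.2,140.8),(371,229.6),.079),short=((204.2,155.9),(315.2,167),.049),wide=((449,185.4),(371,352.2),.03),small=((118.2,184.2),(274,140),.026),
pipe=((391,254.6),(264.6,313.6),.026),lcap=((288.8,232.2),(264.6,229.8),.032),scap=((172,251.2),(226.8,169),.032))
for n,(a,b,z) in G.items(): print(n,ray(T,a,z)[:2].round(4),ray(S,b,z)[:2].round(4))
print("discs",ray(T,(444.6,186.8),.008),ray(T,(120.6,184.6),.008))
# refined bright-top blobs
for n,lo in(("lcap",185),("scap",185)):
    a=G[n][0];z=G[n][2]
    for s,p in((T,a),(S,G[n][1])):
        x,y=map(int,p); m=(s["frame"][y-20:y+20,x-20:x+20].min(2)>lo-15).astype(np.uint8)
        c=max(cv2.findContours(m,0,cv2.CHAIN_APPROX_NONE)[0],key=cv2.contourArea); e=cv2.fitEllipse(c)
        print(n,e,ray(s,(e[0][0]+x-20,e[0][1]+y-20),z)[:2].round(4))
```

```text
tall [ 0.6461 -0.1244] [ 0.6475 -0.1209]
short [0.6255 0.1723] [0.6268 0.1771]
wide [ 0.549  -0.3742] [ 0.549  -0.3723]
small [0.5701 0.3694] [0.5715 0.3741]
pipe [ 0.3977 -0.2371] [ 0.3973 -0.2371]
lcap [ 0.4528 -0.0111] [ 0.4522 -0.0105]
scap [0.4173 0.2477] [0.4165 0.2497]
discs [ 0.54867383 -0.37154557  0.008     ] [0.57151632 0.36967779 0.008     ]
lcap ((20.93534278869629, 20.4616756439209), (19.466381072998047, 19.944629669189453), 85.59748840332031) [ 0.4522 -0.0113]
lcap ((20.38559913635254, 20.681798934936523), (12.19556713104248, 20.698028564453125), 89.55645751953125) [ 0.4519 -0.01  ]
scap ((20.2750244140625, 20.505462646484375), (15.529648780822754, 15.985807418823242), 61.02693176269531) [0.4166 0.2471]
scap ((20.8043270111084, 20.00042152404785), (6.516107082366943, 14.422715187072754), 88.90562438964844) [0.4166 0.2497]
```

```bash
cat >> h.py <<'E'
UP=.163+.15
def az(p): return np.degrees(np.arctan2(p[1],p[0]))
def down(p,z,sp=.15): r.servo_line([p[0],p[1],z],speed=sp)
def pick(p,g,squeeze=12):
    """centre a ring by two crossed grips; leaves it gripped"""
    z=g+.163; y=az(p)
    r.reach([*p,UP],[180,0,y]); r.let_go(); down(p,z+.03,.3); down(p,z,.1)
    r.grab(squeeze); o1=r.sense()["opening"]; r.let_go()
    r.reach([*p,z],[180,0,y+90]); r.grab(squeeze); s=r.sense()
    print("pick",o1,s["opening"],s["gripper_force"],s["tcp_pos"].round(4),"t",round(s["clock"],1),s["contact_force"].round(1))
def lift(p): down(p,UP,.3)
E
python3 - <<'E'
from h import *
for p in((.4524,-.011),(.4168,.248)):
    pick(p,.025); r.let_go(); lift(p)
p=(.549,-.3725); pick(p,.0305,30); lift(p)
T=r.snapshot("top"); cv2.imwrite("pics/t1.png",T["frame"][:,:,::-1]); print(r.sense()["opening"],r.sense()["contact_force"],r.sense()["clock"])
for n,q in dict(l=(288.8,232.2),s=(172,251.2)).items():
    x,y=map(int,q); m=(T["frame"][y-20:y+20,x-20:x+20].min(2)>170).astype(np.uint8)
    e=cv2.fitEllipse(max(cv2.findContours(m,0,cv2.CHAIN_APPROX_NONE)[0],key=cv2.contourArea))
    print(n,ray(T,(e[0][0]+x-20,e[0][1]+y-20),.032)[:2].round(4))
E
```

```text
pick 0.05009176174379273 0.05015495835670203 12.00000548036769 [ 0.4524 -0.011   0.188 ] t 7.1 [ 0.8 -0.1 -0.4]
pick 0.04143696630627846 0.04245405917124698 11.999865712132305 [0.4168 0.248  0.188 ] t 14.8 [0.2 1.1 0.1]
pick 0.038519168064393136 0.039910183448630315 29.99992959201336 [ 0.549  -0.3725  0.1935] t 23.5 [ 0.  -0.4 -0.6]
0.03934170861662933 [-0.19493384  0.62580124 -4.3145934 ] 24.0667
l [ 0.4518 -0.0118]
s [0.4158 0.2467]
```

View pics/t1.png

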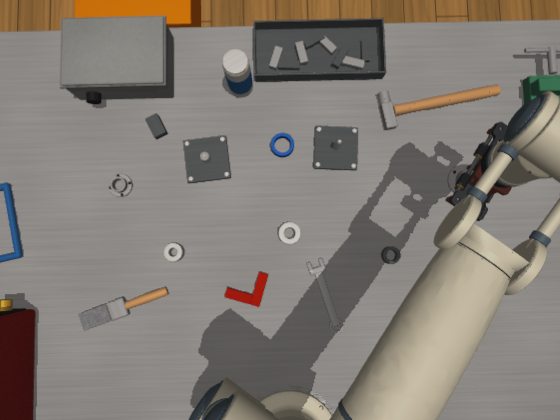

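The held flange (4.3 N on the wrist) shows at about (457,180) to (480,180) under the gripper. Both jigs are clear. Comparing the recentred caps with the camera gives a top-camera correction of about +0.8 mm in x and +1 mm in y. Now I'll thread the wide flange.

```bash
cat >> h.py <<'E'
def thread(p,g,seat,topz,yaw=None,lim=15):
    """lower gripped piece (grip height g over its bottom) on the pin at p; stepwise with force check"""
    yaw=az(p)+90 if yaw is None else yaw; p=np.array(p,float)
    zs=seat+g+.163; r.reach([*p,max(UP,topz+.03+g+.163)],[180,0,yaw]); f0=r.sense()["contact_force"]
    down(p,topz+.003+g+.163,.25); z=topz+.003+g+.163; log=[]
    while z>zs+.0005:
        z=max(z-.006,zs); down(p,z,.05); f=r.sense()["contact_force"]-f0; log.append((round(z-zs,4),*f.round(1)))
        if np.linalg.norm(f)>lim: print("STOP"); break
    print(log,"t",r.sense()["clock"],"open",r.sense()["opening"])
E
python3 - <<'E'
from h import *
thread((.647,-.1232),.0305,.012,.08)
S=r.snapshot("side"); c,_=crop(S,(370,240),45,6); cv2.imwrite("pics/s1.png",c)
E
```

```text
[(0.065, np.float64(0.7), np.float64(0.6), np.float64(-0.8)), (0.059, np.float64(0.7), np.float64(-0.6), np.float64(-0.4)), (0.053, np.float64(0.2), np.float64(-0.3), np.float64(-0.4)), (0.047, np.float64(0.6), np.float64(-0.4), np.float64(-0.1)), (0.041, np.float64(0.8), np.float64(-0.6), np.float64(0.2)), (0.035, np.float64(0.9), np.float64(-0.4), np.float64(-0.4)), (0.029, np.float64(0.4), np.float64(-0.7), np.float64(-0.9)), (0.023, np.float64(0.1), np.float64(-0.3), np.float64(-0.7)), (0.017, np.float64(0.9), np.float64(-0.6), np.float64(-0.9)), (0.011, np.float64(0.1), np.float64(-0.4), np.float64(-0.4)), (0.005, np.float64(1.0), np.float64(-0.6), np.float64(-0.6)), (0.0, np.float64(1.2), np.float64(-0.5), np.float64(0.5))] t 28.5917 open 0.03985169298189096
```

View pics/s1.png

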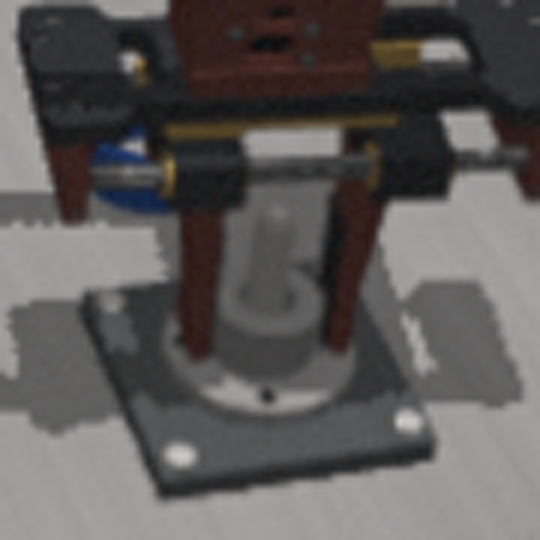

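The flange is down on the tall plate with the pin rising about centrally through the bore, at crop (270,250). There are no side forces. Next come the pipe and then the smaller cap.

```bash
sed -i 's/print("STOP"); break/print("STOP",log); assert z<zs+.003; break/; s/\*f.round(1)))/*map(int,f.round())))/' h.py
python3 - <<'E'
from h import *
pin=(.647,-.1232); r.let_go(); lift(pin)
p=(.398,-.2365); pick(p,.0225,25); lift(p); thread(pin,.0225,.042,.08)
r.let_go(); down(pin,UP,.3)
p=(.4168,.248); pick(p,.025,25); lift(p); 
S=r.snapshot("side"); c,_=crop(S,(370,240),45,6); cv2.imwrite("pics/s2.png",c)
E
```

```text
pick 0.039939739497034214 0.03928572972692563 24.999894448556006 [ 0.398  -0.2365  0.1855] t 36.5 [-0.6  0.1 -0.2]
[(0.035, 0, 1, -2), (0.029, -1, 0, -1), (0.023, 0, 1, -1), (0.017, 0, 0, -1), (0.011, -1, 0, -1), (0.005, 0, 1, -1), (0.0, 0, 1, -1)] t 40.2583 open 0.038817234775353454
pick 0.04084413063542133 0.04206564057215448 25.000001401640475 [0.4168 0.248  0.188 ] t 48.1 [0.2 0.6 0.5]
```

View pics/s2.png

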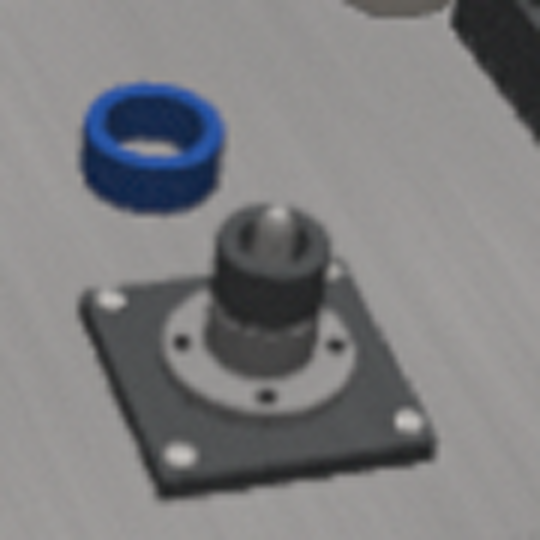

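The pipe sits squarely on the flange, with its rim at crop (272,240) and the pin tip at (277,212). I'll place the smaller cap, then the small flange.

Run:
```python
from h import *
pin=(.647,-.1232); thread(pin,.025,.068,.08); r.let_go(); down(pin,UP,.3)
p=(.572,.371); pick(p,.0285,25); lift(p)
S=r.snapshot("side"); c,_=crop(S,(370,240),45,6); cv2.imwrite("pics/s3.png",c)
pin=(.6265,.174); thread(pin,.0285,.012,.052)
S=r.snapshot("side"); c2,_=crop(S,(315,180),30,9); cv2.imwrite("pics/s4.png",np.hstack([c[:,75:-75],c2[:,75:-75]]))
```

```text
[(0.009, 1, 1, -1), (0.003, 2, 1, -1), (0.0, 0, 1, -1)] t 51.4667 open 0.04220610153745075
pick 0.036146754976276396 0.03643795558338901 24.999856799840927 [0.572  0.371  0.1915] t 59.6 [ 0.5  0.9 -1.6]
[(0.037, 0, 0, 0), (0.031, 0, -1, 0), (0.025, 1, -1, -1), (0.019, -1, -1, -1), (0.013, 0, -2, 0), (0.007, 0, -1, -1), (0.001, 0, -1, -1), (0.0, 0, -2, -2)] t 63.6167 open 0.03599159405817191
```

View pics/s4.png

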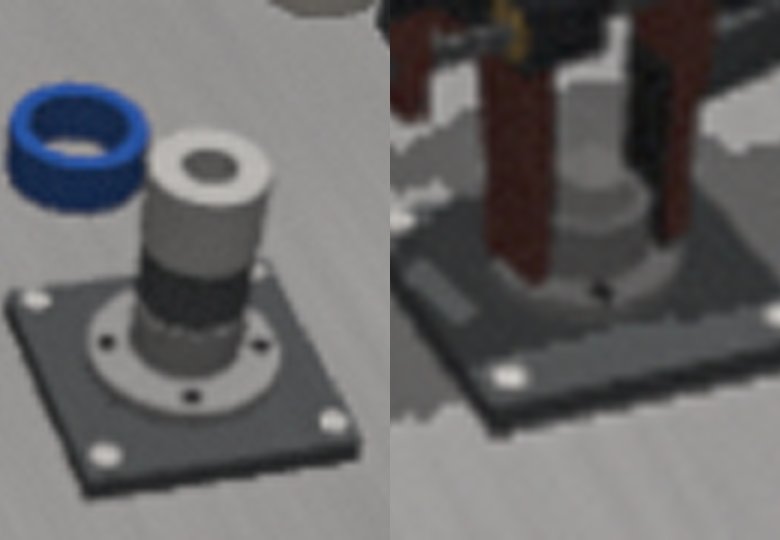

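The tall stack is complete: cap on pipe on flange, flush and upright at crop (205,165) to (190,390). The small flange is down around the stout pin (right crop, 600,200). A small −y side force suggests the pin lies slightly to −y, so I'll shift that way for the last cap.

Run:
```python
from h import *
r.let_go(); down((.6265,.174),UP,.3)
p=(.4524,-.011); pick(p,.025,25); lift(p)
pin=(.6267,.1733); thread(pin,.025,.038,.052); r.let_go(); down(pin,UP,.3); r.reach([.42,.0,.4],[180,0,90]);
S=r.snapshot("side"); c,_=crop(S,(370,240),45,6);c2,_=crop(S,(315,180),30,9); cv2.imwrite("pics/s5.png",np.hstack([c[:,75:-75],c2[:,75:-75]]))
cv2.imwrite("pics/t5.png",r.snapshot("top")["frame"][:,:,::-1]); print(r.sense()["clock"])
```

```text
pick 0.050115093451479624 0.04967573619146727 24.999917009845376 [ 0.4524 -0.011   0.188 ] t 71.1 [-0.1 -0.5  0.5]
[(0.011, -1, -2, 2), (0.005, 0, -1, 0), (0.0, 1, -1, 2)] t 73.9083 open 0.04928836334909346
76.3
```

View pics/s5.png

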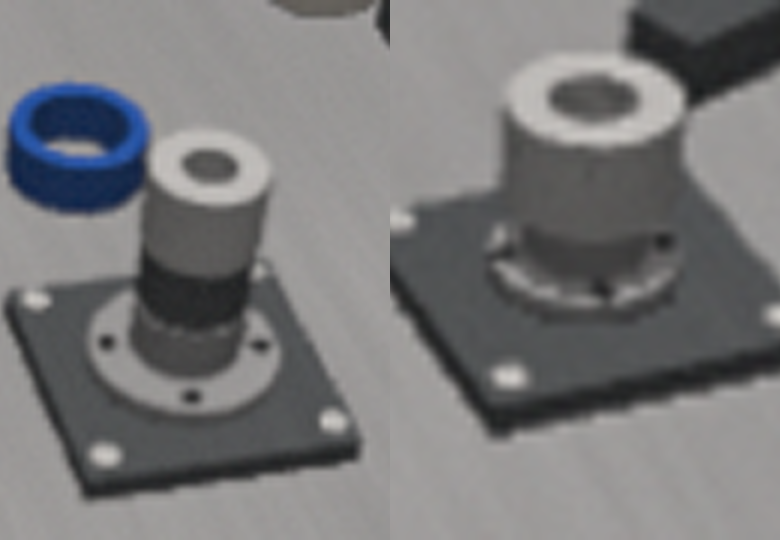

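Both stacks stand upright and flush: the larger cap's top is at (595,100) in the right crop, sitting on the hub, and the tall stack is unchanged. The gripper is clear, so I'm handing in.

```bash
python3 -c "
from h import *
print(r.hand_in())"
```

```text
the job is handed in; nothing more can be done
None
```

I loaded and released both stacks, the tall pin with wide flange, pipe and smaller cap and the short pin with small flange and larger cap, then handed in at about 76 s; the last side picture shows all pieces upright and flush, but no verdict came back.

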